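# Eject the spent dust filter

### The job

The pleated dust filter in the extractor beside the saw is spent. Lay the plywood offcut that was left across the extractor's deck flat in the steel scrap tray, then push the pleated filter down until its latch lets go and it springs up, pull it out, and set it down upright on the grey pad in the free compartment of the carton of used filters. Leave the smooth cartridge latched in its bay and everything else standing where it is.

Things in the scene. Friction and masses are not known exactly. Their poses are not given: they have to be found in the camera images.
- extractor: Fixed grey bench dust extractor, 230 (x) by 170 (y) mm, flat deck 120 mm above the bench; origin: centre of its underside. Two bays, 59 (x) by 47 (y) mm, open in the deck at x = 0, y = +38 mm (bay 0) and y = -38 mm (bay 1), each holding a cartridge, axes parallel. A black hose stub, 44 mm across, stands 45 mm above the deck at x = +86 mm, y = 0.
- latch0 (a joint): Sprung ejector under the cartridge in bay 0 (y = +38 mm), m: 0 latched, -0.006 pressed fully in, +0.026 sprung out. Pressing the cartridge 4 to 6 mm down from 0 (about 7 N) unlatches it; once the press is taken away it rises by itself in half a second and stays up on its spring (about 3 N). It cannot be latched again.
- latch1 (a joint): The same for bay 1 (y = -38 mm).
- filter: Spent filter cartridge, white plastic, 0.12 kg, told by its pleated top: five ribs along y, 6 mm wide, 4 mm high. 56 mm (x) by 44 mm (y) by 75 mm tall (z), origin at the centre of its underside. Starts in either bay, latched, its top 1 mm below the deck, too low to grip; sprung out, its top stands 25 mm above the deck and it can be gripped across its 44 mm (y).
- smooth: The other cartridge, same white plastic and size but with a smooth flat top, in the other bay; must stay latched. 56 mm (x) by 44 mm (y) by 75 mm tall (z), origin at the centre of its underside.
- offcut: Loose plywood strip, 38 mm (x) by 125 mm (y) by 15 mm thick (z), 0.06 kg, lying flat on the deck across both bays; origin at the centre of its underside.
- tray: Fixed open steel scrap tray, empty, 165 (x) by 190 (y) mm, walls 4 mm thick and 30 mm high, floor about 4 mm above the bench; origin: centre of its underside. It stands left or right of the extractor, the carton on the other side.
- carton: Fixed open cardboard carton, 165 (x) by 190 (y) mm, walls 4 mm thick and 45 mm high, floor 4 mm above the bench, divided into four compartments of about 76 (x) by 89 (y) mm, centred at x = +-40, y = +-46 mm; origin: centre of its underside. Three hold a used filter.
- pad: Fixed thin grey foam pad, 62 by 70 by 3 mm, on the floor of the carton's free compartment, axes parallel to the carton's; origin at the centre of its underside, 4 mm above the bench.
- vial: Loose grey blade vial, 26 mm in diameter, 40 mm tall, standing on the deck near the extractor's front (-x) edge; leave it. Origin at the centre of its underside.
- glue: Glue bottle standing on the bench, 52 mm in diameter, 130 mm tall; leave it. Origin at the centre of its underside.
- jar: Small glass jar standing on the bench, 44 mm in diameter, 65 mm tall; leave it. Origin at the centre of its underside.
- tape: Roll of paper tape lying on the bench, 90 mm in diameter, 25 mm high; leave it. Origin at the centre of its underside.
- driver: Screwdriver lying on the bench beyond the extractor, about 0.2 m long along its own x; leave it.
- sander: Cork sanding block on the bench, 100 by 60 by 32 mm; leave it. Origin at the centre of its underside.
- used0: A used filter like the pleated one (same size, 0.14 kg), standing in a compartment of the carton, its top 79 mm above the bench; leave it. Origin at the centre of its underside.
- used1: A used filter like the pleated one (same size, 0.14 kg), standing in a compartment of the carton, its top 79 mm above the bench; leave it. Origin at the centre of its underside.
- used2: A used filter like the pleated one (same size, 0.14 kg), standing in a compartment of the carton, its top 79 mm above the bench; leave it. Origin at the centre of its underside.
There are look-alikes about, which are no part of the job. Of the things shaped like the pad, the grey one is meant.

How it is judged:
On the way, in this order (a step that is already met when the one before it is completed fails the run):
1. the offcut lies flat in the scrap tray, released (x of offcut in the frame of tray between -0.078 and 0.078 m and y of offcut in the frame of tray between -0.09 and 0.09 m and z of offcut in the frame of tray below 0.016 m and angle between the z axis of offcut and the z axis of tray, either way round below 0.2 rad and linear speed of offcut below 0.02 m/s and contact force between the fingers and offcut below 0.1 N), for 0.2 s.
2. the pleated filter has sprung up in its bay (z of filter in the frame of extractor above 0.063 m and value of joint any of latch0, latch1 above 0.02 m), for 0.1 s.
3. the pleated filter is pulled clear of its bay (z of filter in the frame of extractor above 0.122 m), for 0.05 s.
4. the filter stands on the grey pad (horizontal distance between filter and pad below 0.03 m and angle between filter's own z axis and vertical below 0.15 rad and z of filter in the frame of pad between 0 and 0.007 m and linear speed of filter below 0.02 m/s), for 0.2 s.
At the end, for the whole second after the job is handed in: The pleated filter stands upright (0.15 rad) and at rest on the grey pad, centre within 30 mm of the pad's; the offcut lies flat (0.2 rad) inside the scrap tray; the smooth cartridge is latched, within 8 mm of its start; every bystander is within 30 mm of its start; nothing is held (all of step 1 and all of step 4 and distance of smooth from where it was at the start of the episode below 0.008 m and contact force between the fingers and filter below 0.1 N and distance of each of vial, glue, jar, tape, driver, sander, used0, used1, used2 from where it was at the start of the episode below 0.03 m); the robot touches nothing.
It fails at once if the smooth cartridge springs up or is pulled out (distance of smooth from where it was at the start of the episode above 0.012 m).
It fails at once if the filter is let go more than 20 mm above the pad (horizontal distance between filter and pad below 0.045 m and z of filter in the frame of pad above 0.025 m and contact force between the fingers and filter below 0.05 N).
It fails at once if a bystander is shifted by more than 30 mm (distance of any of vial, glue, jar, tape, driver, sander, used0, used1, used2 from where it was at the start of the episode above 0.03 m).
It fails at once if a standing bystander is tipped over (angle between any of vial, glue, jar, used0, used1, used2's own z axis and vertical above 0.5 rad).
It also fails if it takes over 61 s, if anything falls off the work surface, if the arm or the gripper's body presses on something with over 40 N, if the wrist force passes 120 N, or if a joint passes its speed limit or range.

### The arm

A 6-joint arm with a two-finger parallel gripper is mounted at the origin on the work surface. World frame = base frame: x ahead of the robot, y to its left, z up, the work surface at z = 0. Lengths are in m, angles in rad, forces in N, time in s.
With the tool pointing down it reaches from about 0.3 to 0.875 m from the base axis. Payload 6.4 kg.
Tool frame: the origin (TCP) lies midway between the tips of the shut fingers; the grasp point (between the pads) lies ctrl.grip_depth behind it (ctrl.grip_depth is the distance from the TCP to the grasp point, in m); x points along the fingers, y is the direction in which the jaws open and shut, and the axes are right-handed (so a half turn about x gives the same grasp; the last joint's range is limited). The gripper opens to 85 mm and grips with 20 to 120 N. Pads are 22 mm wide; open, the fingers measure 114 mm over their backs; the gripper's body (76 mm by 85 mm) begins 54 mm behind the grasp point. The pads swing forward as they close: fully open they stand 13 mm farther back than shut.
Start: joints at [0.957, 0.181, 1.607, -0, 1.354, -0.206], TCP at [0.228, 0.528, 0.231] pointing down, gripper open.
Joint ranges: [-2.99, 2.99], [-0.89, 2.07], [0.3, 2.58], [-1.14, 4.28], [0, 2.63], [-3.12, 3.12]. Speed limits (rad/s): [2.57, 2.57, 3.01, 3.14, 3.14, 3.14].

### API

Orientations are given as a unit quaternion [w, x, y, z].
In Python, from bench import ctrl gives the robot as it stands.
- The arm moves only by the tool carry_out, never from a script. Its argument "motion" is one flat list of numbers, 7 for each row, row after row: the turn, a rotation vector about the tool's x, y, z in degrees, then the shift along the tool's x, y, z in m, then the gripper's target within -1 to 1 (shut at 1, half-way at 0, fully open at -1). A call has 1 to 10 rows; each row shifts and turns the pose as measured when the row begins, along the tool's axes as they then stand; what a row does not reach is not made up. A row lasts 1/10 s, in which the tool goes at most 50 mm and 8.59 degrees, less where a joint would pass 70% of its speed; a pose out of reach is approached as far as the arm can. A call with a gripper value outside its range is refused whole. The fingers move at their own pace and stop on an object; the grip force is fixed at half the most. Time passes only in rows, so rows that do not move let the fingers close. It gives the time, the measured TCP pose, the force and the opening at its end, in the units of the state.
- ctrl.get_obs(): the state, without advancing time (a new reading comes with each control period).
- ctrl.camera(name): name is "scene" or "top"; returns the picture (384x512x3 uint8, blue, green, red); there is no depth.
- ctrl.camera_params(name): a dict with "mtx" (3x3 intrinsics, pixels), "pose" (4x4, takes a point from camera to world coordinates). Camera axes: x right, y down, z forward; pixel columns grow to the right and rows downward; lengths in m; the calibration is good to about 2 mm. A picture is of the moment at which its call begins. camera_params takes no time and is no camera call.
- ctrl.hand_in(): hands the job in, once; it reports no verdict.
Trained networks look in the newest picture that a camera, given by its name, has taken for a name from the list of things; names that differ only in an ending like _2 or _b are one class to them, and where a whole thing is asked for, a point or a joint stands for the part that bears it (a point fixed in the world has none). Each returns a list of dicts, best first, with "conf" (0 to 1); they miss things now and then, are a little off and sometimes report something else, mostly with a low value. They report only what shows in the picture. A call takes as long as a camera call. They do not tell look-alikes from the thing itself.
- ctrl.boxes_of(camera, thing): "point" ([x, y, z] in m, in the coordinates of the camera as it stood for that picture, good to about 4 mm: the middle of the surface that is visible of it).
- ctrl.trace(camera, thing): "pixels" (384x512 bool, what is visible of it).
- ctrl.landmark_of(camera, thing): "point" ([x, y, z] in m, in the coordinates of the camera as it stood for that picture, good to about 4 mm: a listed point, or the origin of a listed thing).
The state is a dict: "time_s": time; "q": joint angles; "dq": joint speeds; "joint_efforts": joint torques, N m; "eef_pos": TCP position; "eef_rot": TCP orientation; "wrist_force": force on the tool from outside, world axes, zero at the start; "torque": the same for the moment, N m; "opening": opening from 0.0 (shut) to 1.0 (fully open).
Only numpy, scipy, OpenCV 4.12 (cv2) and the standard library are available. Lean on these libraries where they do the work, as an engineer would, in place of code of your own. Each camera call takes 0.05 s, during which the arm holds its last target. There are 200 camera calls.

## Working session

There is one attempt and no reset: what is moved stays moved. The work goes in short steps, Python scripts to look and compute and a tool call to move; the robot and the scene stay as the last step left them, time stands still between calls to the robot, and variables do not carry over. Pictures are saved under pics/ and viewed, about 8 in all and at most 12, crops included, and the job is handed in when it is done.

Besides the shell and the picture viewer there is one more tool, called after ">>>" as name(argument=value, ...), one argument or row to a line, values as JSON. carry_out: Moves the arm, as the interface text tells. Its arguments: {"type":"object","properties":{"motion":{"type":"array"}},"required":["motion"]}

```bash
ls; mkdir -p pics
cat > h.py <<'E'
import numpy as np, cv2
from bench import ctrl
from scipy.spatial.transform import Rotation as R
def w(cam,p):
    T=np.array(ctrl.camera_params(cam)["pose"]); return T[:3,:3]@np.array(p)+T[:3,3]
def ray(cam,u,v,z):
    P=ctrl.camera_params(cam);T=np.array(P["pose"]);d=T[:3,:3]@np.linalg.solve(np.array(P["mtx"]),[u,v,1.])
    return T[:3,3]+d*(z-T[2,3])/d[2]
def pix(cam,p):
    P=ctrl.camera_params(cam);T=np.array(P["pose"]);c=np.array(P["mtx"])@(T[:3,:3].T@(np.array(p)-T[:3,3]));return c[:2]/c[2]
def rot():
    q=ctrl.get_obs()["eef_rot"];return R.from_quat([q[1],q[2],q[3],q[0]])
E
python3 - <<'E'
from h import *
np.set_printoptions(precision=3,suppress=True)
for c in ["scene","top"]:
    im=ctrl.camera(c); cv2.imwrite(f"pics/{c}0.png",im)
    print(c,np.array(ctrl.camera_params(c)["pose"]))
    for t in ["extractor","filter","smooth","offcut","tray","carton","pad","vial","glue","jar"]:
        for d in ctrl.landmark_of(c,t)[:3]: 
            p=w(c,d["point"]);print(t,round(d["conf"],2),p,pix(c,p).round())
o=ctrl.get_obs();print(o);print(rot().as_matrix(), ctrl.grip_depth)
E
```

```text
pics
scene [[-0.03   0.845 -0.534  1.142]
 [ 0.999  0.032 -0.005 -0.017]
 [ 0.013 -0.534 -0.845  1.089]
 [ 0.     0.     0.     1.   ]]
extractor 0.83 [ 0.558 -0.001  0.003] [262. 222.]
filter 0.63 [0.551 0.037 0.047] [277. 212.]
smooth 0.67 [ 0.562 -0.044  0.043] [246. 216.]
offcut 0.85 [ 0.547 -0.016  0.12 ] [258. 196.]
tray 0.6 [0.474 0.325 0.003] [378. 200.]
carton 0.94 [ 0.465 -0.31   0.   ] [154. 190.]
carton 0.38 [ 0.51  -0.356  0.008] [135. 202.]
pad 0.78 [ 0.282 -0.405 -0.002] [132. 139.]
pad 0.69 [ 0.342 -0.135 -0.   ] [219. 157.]
pad 0.63 [ 0.237 -0.272  0.001] [178. 129.]
vial 0.55 [0.462 0.008 0.12 ] [268. 169.]
glue 0.32 [ 0.796 -0.022  0.001] [252. 308.]
jar 0.74 [ 0.674  0.325 -0.003] [387. 267.]
top [[-0.02  -0.994  0.112  0.382]
 [-1.     0.02  -0.003  0.002]
 [ 0.001 -0.112 -0.994  1.334]
 [ 0.     0.     0.     1.   ]]
extractor 0.6 [ 0.555 -0.006  0.002] [257. 179.]
filter 0.49 [0.555 0.034 0.041] [242. 177.]
smooth 0.65 [ 0.56  -0.045  0.045] [271. 175.]
offcut 0.97 [ 0.55  -0.023  0.117] [264. 175.]
tray 0.69 [ 0.477  0.325 -0.002] [139. 209.]
carton 0.87 [ 0.4
[... 154 characters left out ...]
06. 254.]
pad 0.88 [ 0.24  -0.276  0.   ] [358. 291.]
vial 0.62 [ 0.758 -0.201 -0.002] [323. 107.]
glue 0.63 [ 0.682 -0.263 -0.003] [346. 133.]
jar 0.75 [ 0.679  0.328 -0.004] [139. 138.]
{'time_s': 1.1, 'q': array([ 0.957,  0.181,  1.607,  0.   ,  1.354, -0.206]), 'dq': array([ 0.   , -0.002, -0.002, -0.002, -0.002,  0.   ]), 'joint_efforts': array([ -0.001, -44.486, -35.168,  -0.   ,   0.001,  -0.   ]), 'eef_pos': array([0.228, 0.528, 0.231]), 'eef_rot': array([ 0.692,  0.143,  0.692, -0.143]), 'wrist_force': array([0.035, 0.456, 0.89 ]), 'torque': array([-0.01 ,  0.034, -0.049]), 'opening': 0.9994218978123657}
[[ 0.     0.397  0.918]
 [ 0.     0.918 -0.397]
 [-1.     0.     0.   ]] 0.0187
```

View images.

Run:
```python
import cv2
a=cv2.imread("pics/top0.png");cv2.imwrite("pics/top0c.png",cv2.resize(a[60:320,80:450],None,fx=2.1,fy=2.1,interpolation=cv2.INTER_CUBIC))
a=cv2.imread("pics/scene0.png");cv2.imwrite("pics/scene0c.png",cv2.resize(a[90:360,80:460],None,fx=2.1,fy=2.1,interpolation=cv2.INTER_CUBIC))
```

```text
(no output)
```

View pics/top0c.png

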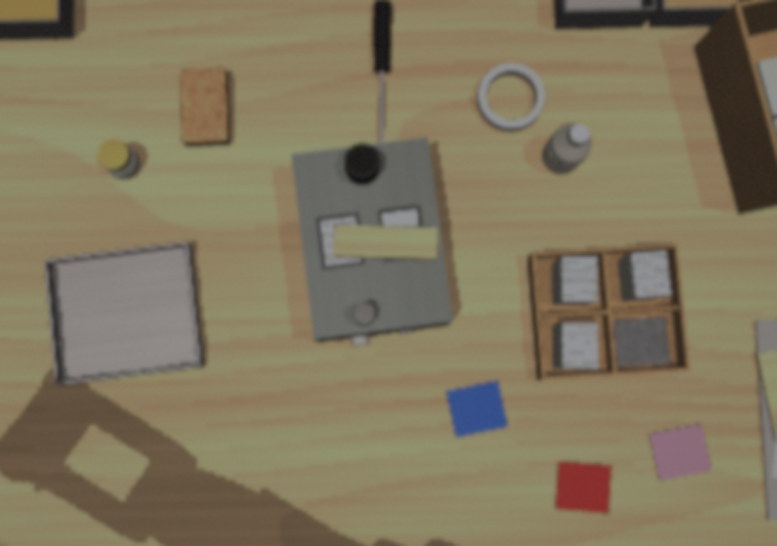

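View pics/scene0c.png

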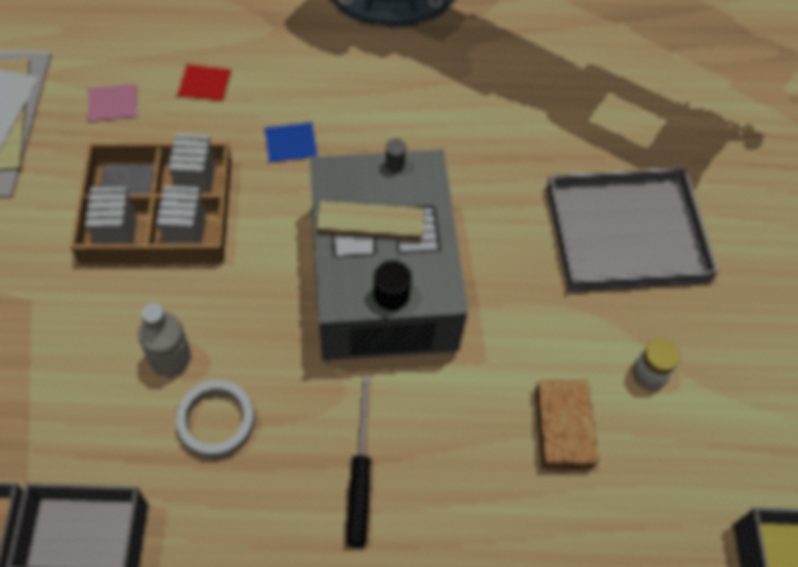

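Filter (pleated) is in the left bay (+y), crop pixel (340,240) in top view; the smooth one is at (400,215). Tray is left (125,312), carton right, and the grey pad is in its near-right compartment (642,342). The vial is at (363,312) and the hose at (362,163). Next: yaw angles and centres.

Run:
```python
from h import *
np.set_printoptions(precision=3,suppress=True)
im=ctrl.camera("top");ctrl.camera("scene")
def quad(n,pts,z):
    P=np.array([ray("top",80+x/2.1,60+y/2.1,z)[:2] for x,y in pts]); c,s,a=cv2.minAreaRect(P.astype(np.float32))
    print(n,"ctr",P.mean(0),"sides",[round(float(np.linalg.norm(P[i]-P[i-1])),3) for i in range(4)],"dir TL->BL deg",[np.degrees(np.arctan2(*(P[i]-P[j])[::-1])).round(1) for i,j in((0,3),(1,2))])
quad("deck",[(293,155),(428,139),(452,322),(315,340)],.12)
quad("carton",[(528,255),(675,247),(686,368),(539,378)],.049)
quad("tray",[(48,261),(192,243),(203,365),(58,383)],.034)
quad("pad",[(612,319),(668,316),(672,365),(616,369)],.007)
for t,z in [("offcut",.135),("pad",.007),("vial",.16),("filter",.12),("smooth",.12)]:
  for c in ["top","scene"]:
    for d in ctrl.trace(c,t)[:5]:
        m=d["pixels"].astype(np.uint8)
        k=cv2.findContours(m,0,1)[0]; k=max(k,key=len)[:,0]
        P=np.array([ray(c,u,v,z)[:2] for u,v in k]);r=cv2.minAreaRect((P*1000).astype(np.float32))
        print(c,t,round(d["conf"],2),r[0],r[1],r[2])
```

```text
deck ctr [ 0.553 -0.007] sides [0.229, 0.168, 0.228, 0.167] dir TL->BL deg [np.float64(6.0), np.float64(5.8)]
carton ctr [ 0.462 -0.307] sides [0.158, 0.19, 0.156, 0.188] dir TL->BL deg [np.float64(2.9), np.float64(2.1)]
tray ctr [0.474 0.314] sides [0.159, 0.189, 0.16, 0.188] dir TL->BL deg [np.float64(5.5), np.float64(5.1)]
pad ctr [ 0.424 -0.361] sides [0.066, 0.074, 0.065, 0.074] dir TL->BL deg [np.float64(1.9), np.float64(1.6)]
top offcut 0.62 (546.869140625, -21.528545379638672) (126.77568817138672, 40.878135681152344) 88.85274505615234
top offcut 0.47 (720.000244140625, 195.54364013671875) (97.98003387451172, 60.7254524230957) 1.934299111366272
scene offcut 0.89 (553.5115966796875, -23.228302001953125) (126.27284240722656, 48.85179901123047) 89.3819580078125
scene offcut 0.41 (878.9908447265625, -21.95644187927246) (93.98766326904297, 22.128782272338867) 0.2333606481552124
top pad 0.93 (240.13546752929688, -274.643310546875) (68.318359375, 63.81085205078125) 87.31277465820312
top pad 0.88 (281.01922607421875, -403.1550598144531) (63.79911422729492, 75.55939483642578) 9.2228136
[... 985 characters left out ...]
2) 88.850830078125
scene vial 0.6 (473.66876220703125, 6.439218044281006) (46.91442108154297, 22.914976119995117) 0.5603048205375671
top filter 0.77 (552.1743774414062, 34.20074462890625) (56.63850784301758, 45.513916015625) 4.872428894042969
scene filter 0.48 (554.7911376953125, 35.07744216918945) (55.7182502746582, 40.51091766357422) 2.1401724815368652
top smooth 0.6 (550.8324584960938, -5.350791931152344) (245.0225830078125, 170.50650024414062) 6.226877212524414
top smooth 0.58 (579.6410522460938, -41.71384811401367) (43.681907653808594, 20.812673568725586) 88.85414123535156
scene smooth 0.5 (579.6918334960938, -40.14373779296875) (22.950321197509766, 42.35144805908203) 2.1531457901000977
```

>>> carry_out(
  motion=[8.5, 0, 0, 0, 0, 0, -0.4, 8.5, 0, 0, 0, 0, 0, -0.4, 8.5, 0, 0, 0, 0, 0, -0.4, 8.5, 0, 0, 0, 0, 0, -0.4, 8.5, 0, 0, 0, 0, 0, -0.4, 8.5, 0, 0, 0, 0, 0, -0.4, 8.5, 0, 0, 0, 0, 0, -0.4, 8.5, 0, 0, 0, 0, 0, -0.4],
)

```text
time_s: 2.5
eef_pos: [0.228, 0.5279, 0.2313]
eef_rot: [-0.49, -0.51, -0.49, 0.51]
wrist_force: [0.1, 0.4, 0.0]
opening: 0.7
```

>>> carry_out(
  motion=[0, 0, 0, 0, 0.026, 0.0405, -0.4, 0, 0, 0, 0, 0.026, 0.0405, -0.4, 0, 0, 0, 0, 0.026, 0.0405, -0.4, 0, 0, 0, 0, 0.026, 0.0405, -0.4, 0, 0, 0, 0, 0.026, 0.0405, -0.4, 0, 0, 0, 0, 0.026, 0.0405, -0.4, 0, 0, 0, 0, 0.026, 0.0405, -0.4, 0, 0, 0, 0, 0.026, 0.0405, -0.4, 0, 0, 0, 0, 0.026, 0.0405, -0.4, 0, 0, 0, 0, 0.026, 0.0405, -0.4],
)

```text
time_s: 3.5
eef_pos: [0.4754, 0.1023, 0.2326]
eef_rot: [0.491, 0.511, 0.49, -0.506]
wrist_force: [0.4, -0.3, 0.6]
opening: 0.702
```

```bash
cat >> h.py <<'E'
def go(x,y,z,jaw):
    o=ctrl.get_obs();r=rot();M=r.as_matrix();j=np.degrees(np.arctan2(M[1,1],M[0,1]))
    t=(j-jaw+90)%180-90
    print("t",round(o["time_s"],2),"pos",o["eef_pos"].round(4),"jaw",j.round(2),"tilt",np.degrees(np.arccos(-M[2,0])).round(2),"| turn x",t.round(2),"shift tool",(M.T@(np.array([x,y,z])-o["eef_pos"])).round(4),"F",o["wrist_force"].round(1),"open",round(o["opening"],3),"q",o["q"].round(2))
E
python3 -c "
from h import *
go(.549,-.008,.17,-1.1)"
```

```text
t 3.5 pos [0.4754 0.1023 0.2326] jaw -2.06 tilt 0.42 | turn x -0.96 shift tool [0.0627 0.0771 0.1078] F [ 0.4 -0.3  0.6] open 0.702 q [-0.04 -0.03  1.83  0.    1.34 -0.  ]
```

>>> carry_out(
  motion=[-0.5, 0, 0, 0, 0.026, 0.036, -0.4, -0.5, 0, 0, 0, 0.026, 0.036, -0.4, 0, 0, 0, 0.015, 0.026, 0.036, -0.4, 0, 0, 0, 0.03, 0, 0, -0.4, 0, 0, 0, 0.015, 0, 0, -0.4, 0, 0, 0, 0, 0, 0, -0.4],
)

```text
time_s: 4.1
eef_pos: [0.5578, -0.0215, 0.1729]
eef_rot: [0.496, 0.511, 0.49, -0.503]
wrist_force: [-0.3, 0.3, -0.4]
opening: 0.702
```

Run:
```python
from h import *
go(.549,-.008,.122,-1.1)
a=ctrl.camera("scene");b=ctrl.camera("top")
a=a[110:260,190:340];b=b[110:260,190:340]
cv2.imwrite("pics/g1.png",cv2.resize(np.hstack([a,b]),None,fx=2.6,fy=2.6,interpolation=cv2.INTER_CUBIC))
```

```text
t 4.1 pos [ 0.5578 -0.0215  0.1729] jaw -1.62 tilt 0.76 | turn x -0.52 shift tool [ 0.0508 -0.0098 -0.0131] F [-0.3  0.3 -0.4] open 0.702 q [-0.25  0.19  1.72  0.    1.22 -0.23]
```

View pics/g1.png

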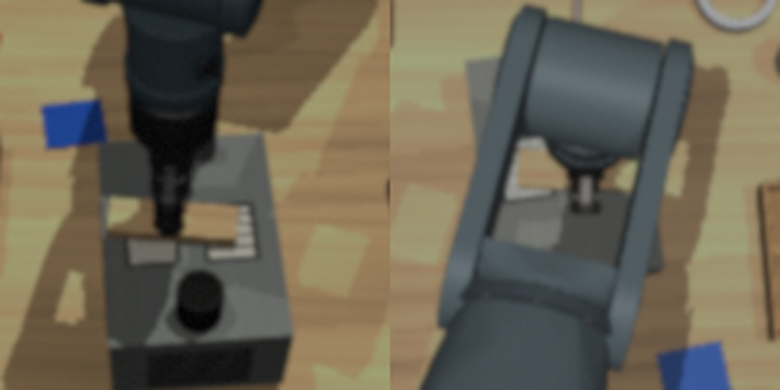

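Fingers straddle the offcut near mid-length (scene panel (168,215)), clear of the hose (200,297). Descending.

>>> carry_out(
  motion=[-0.5, 0, 0, 0.01, -0.009, -0.013, -0.4, 0, 0, 0, 0.02, 0, 0, -0.4, 0, 0, 0, 0.012, 0, 0, -0.4, 0, 0, 0, 0, 0, 0, -0.4, 0, 0, 0, 0, 0, 0, -0.4],
)

```text
time_s: 4.7
eef_pos: [0.5543, -0.0061, 0.139]
eef_rot: [0.503, 0.51, 0.489, -0.497]
wrist_force: [0.4, -0.5, -0.1]
opening: 0.701
```

```bash
cat >> h.py <<'E'
def full(jaw):
    a=np.radians(jaw);M=np.array([[0,np.cos(a),np.sin(a)],[0,np.sin(a),-np.cos(a)],[-1,0,0]])
    print("rotvec deg",np.degrees((rot().inv()*R.from_matrix(M)).as_rotvec()).round(2))
E
python3 -c "
from h import *
go(.549,-.008,.123,-1.1);full(-1.1)"
```

```text
t 4.7 pos [ 0.5543 -0.0061  0.139 ] jaw -0.85 tilt 1.54 | turn x 0.25 shift tool [ 0.0158 -0.0057  0.002 ] F [ 0.4 -0.5 -0.1] open 0.701 q [-0.23  0.22  1.76  0.01  1.13 -0.22]
rotvec deg [ 0.25  0.06 -1.54]
```

>>> carry_out(
  motion=[0.2, 0, -1.5, 0.006, -0.006, 0.002, -0.4, 0, 0, 0, 0.006, 0, 0, -0.4, 0, 0, 0, 0.003, 0, 0, -0.4, 0, 0, 0, 0, 0, 0, -0.4],
)

```text
time_s: 5.1
eef_pos: [0.5495, -0.0086, 0.125]
eef_rot: [-0.496, -0.505, -0.494, 0.505]
wrist_force: [-0.1, 0.2, -0.2]
opening: 0.701
```

```bash
python3 -c "
from h import *
go(.549,-.008,.123,-1.1);full(-1.1)"
```

```text
t 5.1 pos [ 0.5495 -0.0086  0.125 ] jaw -1.07 tilt 0.15 | turn x 0.03 shift tool [ 0.002  -0.0005 -0.0006] F [-0.1  0.2 -0.2] open 0.701 q [-0.23  0.24  1.76 -0.    1.13 -0.21]
rotvec deg [ 0.03  0.11 -0.11]
```

>>> carry_out(
  motion=[0, 0, 0, 0.003, 0, 0, -0.4, 0, 0, 0, 0, 0, 0, 1, 0, 0, 0, 0, 0, 0, 1, 0, 0, 0, 0, 0, 0, 1, 0, 0, 0, 0, 0, 0, 1, 0, 0, 0, 0, 0, 0, 1],
)

```text
time_s: 5.7
eef_pos: [0.5501, -0.0089, 0.1226]
eef_rot: [0.496, 0.505, 0.494, -0.505]
wrist_force: [-0.4, 0.5, -0.6]
opening: 0.424
```

>>> carry_out(
  motion=[0, 0, 0, -0.01, 0, 0, 1, 0, 0, 0, -0.02, 0, 0, 1, 0, 0, 0, -0.03, 0, 0, 1, 0, 0, 0, -0.03, 0, 0, 1, 0, 0, 0, 0, 0, 0, 1],
)

```text
time_s: 6.2
eef_pos: [0.5488, -0.0084, 0.2168]
eef_rot: [-0.496, -0.504, -0.495, 0.505]
wrist_force: [1.0, -0.7, -0.3]
opening: 0.429
```

```bash
python3 -c "
from h import *
go(.476,.334,.2,5);full(5)"
```

```text
t 6.2 pos [ 0.5488 -0.0084  0.2168] jaw -1.09 tilt 0.08 | turn x -6.09 shift tool [ 0.0162 -0.0793 -0.341 ] F [ 1.  -0.7 -0.3] open 0.429 q [-0.23  0.14  1.69 -0.    1.32 -0.21]
rotvec deg [-6.09  0.08 -0.01]
```

>>> carry_out(
  motion=[-3, 0, 0, 0, -0.009, -0.044, 1, -3, 0, 0, 0, -0.009, -0.044, 1, 0, 0, 0, 0, -0.006, -0.044, 1, 0, 0, 0, 0, -0.006, -0.044, 1, 0, 0, 0, 0, -0.006, -0.044, 1, 0, 0, 0, 0, -0.006, -0.044, 1, 0, 0, 0, 0, -0.006, -0.044, 1, 0, 0, 0, 0, -0.005, -0.03, 1, 0, 0, 0, 0, 0, 0, 1],
)

```text
time_s: 7.1
eef_pos: [0.47, 0.3354, 0.2155]
eef_rot: [0.522, 0.478, 0.519, -0.479]
wrist_force: [0.5, -1.8, -0.5]
opening: 0.428
```

```bash
python3 -c "
from h import *
go(.476,.334,.015,5);full(5)"
```

```text
t 7.1 pos [0.47   0.3354 0.2155] jaw 4.83 tilt 0.2 | turn x -0.17 shift tool [0.2005 0.0055 0.0013] F [ 0.5 -1.8 -0.5] open 0.428 q [ 0.42  0.2   1.62 -0.    1.32  0.33]
rotvec deg [-0.17  0.17 -0.1 ]
```

>>> carry_out(
  motion=[0, 0, 0, 0.04, 0.005, 0.001, 1, 0, 0, 0, 0.045, 0, 0, 1, 0, 0, 0, 0.045, 0, 0, 1, 0, 0, 0, 0.03, 0, 0, 1, 0, 0, 0, 0.015, 0, 0, 1, 0, 0, 0, 0.01, 0, 0, 1, 0, 0, 0, 0, 0, 0, 1, 0, 0, 0, 0, 0, 0, 1],
)

```text
time_s: 7.9
eef_pos: [0.4773, 0.331, 0.0248]
eef_rot: [0.523, 0.478, 0.519, -0.478]
wrist_force: [0.1, -0.2, -0.6]
opening: 0.427
```

```bash
python3 -c "
from h import *
go(.476,.334,.009,5);full(5)"
```

```text
t 7.9 pos [0.4773 0.331  0.0248] jaw 4.91 tilt 0.35 | turn x -0.09 shift tool [ 0.0158 -0.0011 -0.0031] F [ 0.1 -0.2 -0.6] open 0.427 q [ 0.41  0.46  1.72 -0.01  0.96  0.32]
rotvec deg [-0.09  0.26 -0.22]
```

>>> carry_out(
  motion=[0, 0, 0, 0.007, 0, 0, 1, 0, 0, 0, 0.006, 0, 0, 1, 0, 0, 0, 0.002, 0, 0, 1, 0, 0, 0, 0, 0, 0, 1],
)

```text
time_s: 8.3
eef_pos: [0.4803, 0.3319, 0.0124]
eef_rot: [0.524, 0.48, 0.518, -0.476]
wrist_force: [-1.0, 0.3, -1.4]
opening: 0.425
```

>>> carry_out(
  motion=[0, 0, 0, 0.003, 0, 0, 1, 0, 0, 0, 0, 0, 0, 0.1, 0, 0, 0, 0, 0, 0, -0.4, 0, 0, 0, 0, 0, 0, -0.4, 0, 0, 0, 0, 0, 0, -0.4],
)

```text
time_s: 8.8
eef_pos: [0.481, 0.3325, 0.0102]
eef_rot: [0.524, 0.481, 0.518, -0.475]
wrist_force: [0.2, 0.0, 0.3]
opening: 0.7
```

>>> carry_out(
  motion=[0, 0, 0, -0.01, 0, 0, -0.4, 0, 0, 0, -0.04, 0, 0, -0.4, 0, 0, 0, -0.045, 0, 0, -0.4, 0, 0, 0, -0.045, 0, 0, 1, 0, 0, 0, -0.045, 0, 0, 1, 0, 0, 0, 0, 0, 0, 1],
)

```text
time_s: 9.4
eef_pos: [0.4778, 0.3323, 0.2044]
eef_rot: [0.524, 0.48, 0.518, -0.476]
wrist_force: [-0.4, 0.1, 0.1]
opening: 0.197
```

Run:
```python
from h import *
np.set_printoptions(precision=3,suppress=True)
go(.552,.0335,.19,-84.1);full(-84.1)
b=ctrl.camera("top");a=ctrl.camera("scene")
for c in["top","scene"]: print(*[(round(d["conf"],2),w(c,d["point"])) for d in ctrl.landmark_of(c,"offcut")[:2]])
cv2.imwrite("pics/g2.png",cv2.resize(np.hstack([a[140:270,300:450],b[120:250,180:310]]),None,fx=2.6,fy=2.6,interpolation=cv2.INTER_CUBIC))
```

```text
t 9.4 pos [0.478 0.332 0.204] jaw 4.92 tilt 0.61 | turn x 89.02 shift tool [0.016 0.048 0.304] F [-0.4  0.1  0.1] open 0.197 q [ 0.41  0.22  1.62 -0.01  1.29  0.32]
rotvec deg [89.02 -0.35 -0.58]
(0.75, array([0.484, 0.318, 0.001]))
(0.9, array([0.481, 0.324, 0.002]))
```

View pics/g2.png

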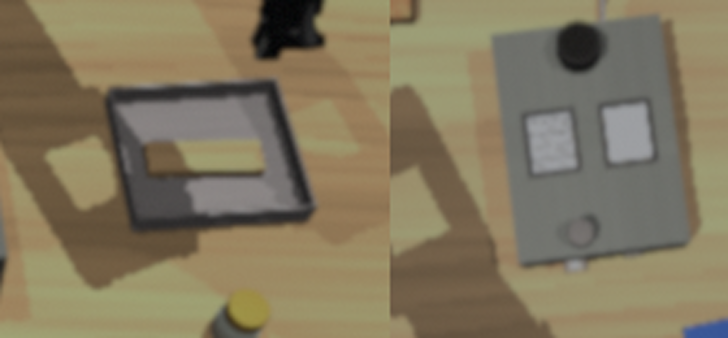

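Offcut lies flat in the tray (left panel (205,158)). The top view now shows both bays clear: pleated filter at (552,142), smooth one at (628,132).

Run:
```python
from h import *
np.set_printoptions(precision=4,suppress=True)
for n,q in [("f",[(525,112),(572,107),(580,170),(533,176)]),("s",[(600,102),(648,98),(655,162),(608,168)])]:
    P=np.array([ray("top",180+(x-390)/2.6,120+y/2.6,.12)[:2] for x,y in q]);print(n,P.mean(0),[np.degrees(np.arctan2(*(P[i]-P[j])[::-1])) for i,j in((0,3),(1,2))])
for t in("filter","smooth"):
  for c in("top","scene"):
    for d in ctrl.trace(c,t)[:1]:
        k=max(cv2.findContours(d["pixels"].astype(np.uint8),0,1)[0],key=len)[:,0]
        print(t,c,cv2.minAreaRect(np.array([1000*ray(c,u,v,.119)[:2] for u,v in k]).astype(np.float32)))
```

```text
f [0.5518 0.0307] [np.float64(6.198900753730727), np.float64(6.068106530540225)]
s [ 0.559  -0.0437] [np.float64(5.601169988438948), np.float64(4.693214837047369)]
filter top ((551.895751953125, 32.20580291748047), (58.365989685058594, 43.576351165771484), 5.195345401763916)
filter scene ((552.8358764648438, 33.15583419799805), (52.9074592590332, 45.17597961425781), 2.1820383071899414)
smooth top ((560.638671875, -42.27006530761719), (57.34029006958008, 45.639949798583984), 5.815547943115234)
smooth scene ((562.8787231445312, -40.7341423034668), (55.37080383300781, 42.65251922607422), 2.8003451824188232)
```

>>> carry_out(
  motion=[8.5, 0, 0, 0, 0, 0, 1, 8.5, 0, 0, 0, 0, 0, 1, 8.5, 0, 0, 0, 0, 0, 1, 8.5, 0, 0, 0, 0, 0, 1, 8.5, 0, 0, 0, 0, 0, 1, 8.5, 0, 0, 0, 0, 0, 1, 8.5, 0, 0, 0, 0, 0, 1, 8.5, 0, 0, 0, 0, 0, 1, 8.5, 0, 0, 0, 0, 0, 1, 8.5, 0, 0, 0, 0, 0, 1],
)

```text
time_s: 10.8
eef_pos: [0.4682, 0.3274, 0.1816]
eef_rot: [-0.059, -0.696, -0.048, 0.714]
wrist_force: [-0.5, 0.3, -0.1]
opening: 0.004
```

```bash
python3 -c "
from h import *
go(.552,.0335,.19,-84.1);full(-84.1)"
```

```text
t 10.8 pos [0.4682 0.3274 0.1816] jaw -81.29 tilt 1.69 | turn x 2.81 shift tool [-0.0056  0.3033 -0.0382] F [-0.5  0.3 -0.1] open 0.004 q [ 0.41  0.24  1.64 -0.01  1.29  1.83]
rotvec deg [ 2.8   1.5  -0.77]
```

>>> carry_out(
  motion=[2.8, 1.5, -0.8, -0.005, 0.045, -0.012, 1, 0, 0, 0, 0, 0.045, -0.012, 1, 0, 0, 0, 0, 0.045, -0.008, 1, 0, 0, 0, 0, 0.045, -0.008, 1, 0, 0, 0, 0, 0.045, -0.008, 1, 0, 0, 0, 0, 0.045, -0.008, 1, 0, 0, 0, 0, 0.03, 0, 1, 0, 0, 0, 0, 0, 0, 1, 0, 0, 0, 0, 0, 0, 1],
)

```text
time_s: 11.7
eef_pos: [0.5545, 0.0255, 0.1771]
eef_rot: [-0.034, -0.701, -0.036, 0.711]
wrist_force: [-1.3, 0.9, 0.3]
opening: 0.0
```

```bash
python3 -c "
from h import *
go(.552,.032,.135,-84.2);full(-84.2)"
```

```text
t 11.7 pos [0.5545 0.0255 0.1771] jaw -84.33 tilt 0.78 | turn x -0.13 shift tool [ 0.0421 -0.0066  0.0013] F [-1.3  0.9  0.3] open 0.0 q [-0.17  0.2   1.7  -0.    1.26  1.3 ]
rotvec deg [-0.12  0.77  0.15]
```

>>> carry_out(
  motion=[-0.1, 0.7, 0.1, 0.015, -0.006, 0.001, 1, 0, 0, 0, 0.015, 0, 0, 1, 0, 0, 0, 0.012, 0, 0, 1, 0, 0, 0, 0, 0, 0, 1, 0, 0, 0, 0, 0, 0, 1],
)

```text
time_s: 12.2
eef_pos: [0.5512, 0.0367, 0.1321]
eef_rot: [-0.036, -0.705, -0.038, 0.707]
wrist_force: [0.2, 0.0, -0.1]
opening: 0.002
```

```bash
python3 -c "
from h import *
go(.552,.032,.119,-84.2);full(-84.2)"
```

```text
t 12.2 pos [0.5512 0.0367 0.1321] jaw -83.96 tilt 0.27 | turn x 0.24 shift tool [ 0.013   0.0048 -0.0004] F [ 0.2  0.  -0.1] open 0.002 q [-0.15  0.24  1.75  0.    1.16  1.31]
rotvec deg [0.24 0.22 0.17]
```

>>> carry_out(
  motion=[0.2, 0.2, 0.1, 0.005, 0.004, 0, 1, 0, 0, 0, 0.004, 0, 0, 1, 0, 0, 0, 0.003, 0, 0, 1, 0, 0, 0, 0, 0, 0, 1],
)

```text
time_s: 12.6
eef_pos: [0.5526, 0.0329, 0.1206]
eef_rot: [0.036, 0.707, 0.036, -0.705]
wrist_force: [0.2, -0.8, 0.2]
opening: 0.003
```

>>> carry_out(
  motion=[0, 0, 0, 0.003, 0, 0, 1, 0, 0, 0, 0.002, 0, 0, 1, 0, 0, 0, 0, 0, 0, 1],
)

```text
time_s: 12.9
eef_pos: [0.554, 0.0325, 0.1173]
eef_rot: [0.036, 0.708, 0.036, -0.704]
wrist_force: [-1.8, 0.5, 3.2]
opening: -0.001
```

>>> carry_out(
  motion=[0, 0, 0, 0.002, 0, 0, 1, 0, 0, 0, 0.002, 0, 0, 1, 0, 0, 0, 0.001, 0, 0, 1],
)

```text
time_s: 13.2
eef_pos: [0.5548, 0.0325, 0.1144]
eef_rot: [0.036, 0.709, 0.036, -0.704]
wrist_force: [-2.7, -0.1, 5.9]
opening: -0.0
```

>>> carry_out(
  motion=[0, 0, 0, 0.002, 0, 0, 1, 0, 0, 0, 0.001, 0, 0, 1],
)

```text
time_s: 13.4
eef_pos: [0.5549, 0.0324, 0.1131]
eef_rot: [0.036, 0.709, 0.036, -0.704]
wrist_force: [-5.5, 0.9, 11.6]
opening: 0.0
```

>>> carry_out(
  motion=[0, 0, 0, -0.02, 0, 0, 1, 0, 0, 0, -0.03, 0, 0, 1, 0, 0, 0, -0.025, 0, 0, -0.4, 0, 0, 0, 0, 0, 0, -0.4, 0, 0, 0, 0, 0, 0, -0.4, 0, 0, 0, 0, 0, 0, -0.4],
)

```text
time_s: 14.0
eef_pos: [0.5531, 0.0324, 0.1883]
eef_rot: [0.036, 0.708, 0.036, -0.705]
wrist_force: [-0.4, -0.6, -0.0]
opening: 0.684
```

Run:
```python
from h import *
np.set_printoptions(precision=3,suppress=True)
go(.552,.032,.124,-84.2);full(-84.2)
a=ctrl.camera("scene");b=ctrl.camera("top")
for c in["top","scene"]: print(*[(t,round(d["conf"],2),w(c,d["point"])) for t in("filter","smooth") for d in ctrl.landmark_of(c,t)[:1]])
cv2.imwrite("pics/g3.png",cv2.resize(np.hstack([a[110:260,190:340],b[110:260,190:340]]),None,fx=2.6,fy=2.6,interpolation=cv2.INTER_CUBIC))
```

```text
t 14.0 pos [0.553 0.032 0.188] jaw -84.15 tilt 0.23 | turn x 0.05 shift tool [0.064 0.    0.001] F [-0.4 -0.6 -0. ] open 0.684 q [-0.16  0.17  1.71  0.    1.26  1.31]
rotvec deg [ 0.05 -0.23 -0.01]
('filter', 0.56, array([0.554, 0.033, 0.066])) ('smooth', 0.68, array([ 0.798, -0.024,  0.004]))
('smooth', 0.81, array([ 0.562, -0.045,  0.042]))
```

View pics/g3.png

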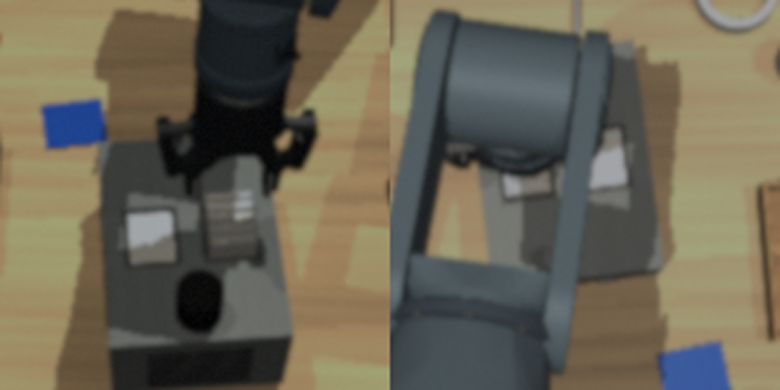

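Filter has sprung up (scene panel (230,205), origin at z≈0.066); smooth one still down. Descend and grip.

>>> carry_out(
  motion=[0, -0.2, 0, 0.015, 0, 0.001, -0.4, 0, 0, 0, 0.02, 0, 0, -0.4, 0, 0, 0, 0.015, 0, 0, -0.4, 0, 0, 0, 0.008, 0, 0, -0.4, 0, 0, 0, 0, 0, 0, -0.4, 0, 0, 0, 0, 0, 0, -0.4],
)

```text
time_s: 14.9
eef_pos: [0.5502, 0.0325, 0.1236]
eef_rot: [-0.036, -0.705, -0.036, 0.708]
wrist_force: [-0.3, -0.8, -0.1]
opening: 0.699
```

```bash
python3 -c "
from h import *
go(.552,.032,.123,-84.2);full(-84.2)"
```

```text
t 14.9 pos [0.5502 0.0325 0.1236] jaw -84.15 tilt 0.26 | turn x 0.05 shift tool [ 0.0006  0.0007 -0.0017] F [-0.3 -0.8 -0.1] open 0.699 q [-0.16  0.25  1.75 -0.    1.14  1.31]
rotvec deg [0.05 0.26 0.05]
```

Good. Close and lift.

>>> carry_out(
  motion=[0, 0.2, 0, 0.001, 0, 0, -0.4, 0, 0, 0, 0, 0, 0, 1, 0, 0, 0, 0, 0, 0, 1, 0, 0, 0, 0, 0, 0, 1, 0, 0, 0, 0, 0, 0, 1, 0, 0, 0, 0, 0, 0, 1],
)

```text
time_s: 15.5
eef_pos: [0.5512, 0.0337, 0.1248]
eef_rot: [0.035, 0.707, 0.037, -0.705]
wrist_force: [-0.4, 1.5, -1.7]
opening: 0.501
```

>>> carry_out(
  motion=[0, 0, 0, -0.008, 0, 0, 1, 0, 0, 0, -0.015, 0, 0, 1, 0, 0, 0, -0.02, 0, 0, 1, 0, 0, 0, -0.025, 0, 0, 1, 0, 0, 0, -0.025, 0, 0, 1, 0, 0, 0, -0.01, 0, 0, 1, 0, 0, 0, 0, 0, 0, 1],
)

```text
time_s: 16.2
eef_pos: [0.5514, 0.0321, 0.2341]
eef_rot: [0.036, 0.708, 0.036, -0.705]
wrist_force: [0.6, -0.5, -1.0]
opening: 0.502
```

Run:
```python
from h import *
np.set_printoptions(precision=3,suppress=True)
go(.425,-.359,.23,-87.8);full(-87.8)
a=ctrl.camera("scene")
for d in ctrl.landmark_of("scene","filter")[:5]: print("f",round(d["conf"],2),w("scene",d["point"]))
cv2.imwrite("pics/g4.png",cv2.resize(a[70:270,110:350],None,fx=2.6,fy=2.6,interpolation=cv2.INTER_CUBIC))
```

```text
t 16.2 pos [0.551 0.032 0.234] jaw -84.19 tilt 0.24 | turn x 3.61 shift tool [0.003 0.376 0.165] F [ 0.6 -0.5 -1. ] open 0.502 q [-0.16  0.12  1.66  0.    1.35  1.31]
rotvec deg [ 3.61 -0.24  0.01]
f 0.73 [0.551 0.03  0.182]
```

View pics/g4.png

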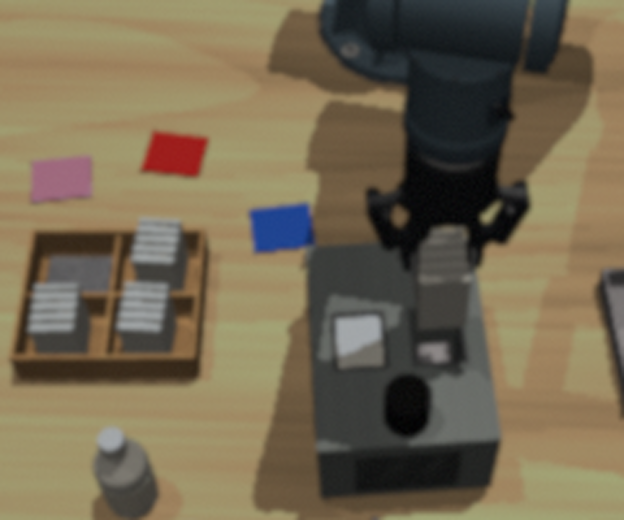

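Filter is held clear of its bay (440,285), bottom at z≈0.18; smooth still latched (360,340); the free compartment with grey pad at (80,272). Carry over.

>>> carry_out(
  motion=[1, 0, 0, 0, 0.036, 0.016, 1, 1, 0, 0, 0, 0.038, 0.0165, 1, 1, 0, 0, 0, 0.038, 0.0165, 1, 0.6, 0, 0, 0, 0.038, 0.0165, 1, 0, 0, 0, 0, 0.038, 0.0165, 1, 0, 0, 0, 0, 0.038, 0.0165, 1, 0, 0, 0, 0, 0.038, 0.0165, 1, 0, 0, 0, 0, 0.036, 0.0165, 1, 0, 0, 0, 0, 0.03, 0.012, 1, 0, 0, 0, 0, 0, 0, 1],
)

```text
time_s: 17.3
eef_pos: [0.4133, -0.3119, 0.2137]
eef_rot: [-0.009, -0.7, -0.02, 0.714]
wrist_force: [0.9, -0.1, -0.4]
opening: 0.498
```

Run:
```python
from h import *
go(.425,-.359,.15,-87.8);full(-87.8)
```

```text
t 17.3 pos [ 0.4133 -0.3119  0.2137] jaw -87.69 tilt 1.42 | turn x 0.11 shift tool [ 0.0627  0.0486 -0.011 ] F [ 0.9 -0.1 -0.4] open 0.498 q [-0.87  0.09  1.75 -0.01  1.33  0.66]
rotvec deg [0.12 1.09 0.92]
```

>>> carry_out(
  motion=[0.1, 1.1, 0.9, 0, 0.025, -0.006, 1, 0, 0, 0, 0, 0.02, -0.005, 1, 0, 0, 0, 0.01, 0, 0, 1, 0, 0, 0, 0, 0, 0, 1],
)

```text
time_s: 17.7
eef_pos: [0.4238, -0.3538, 0.1957]
eef_rot: [-0.009, -0.705, -0.016, 0.709]
wrist_force: [-0.9, 0.9, -2.9]
opening: 0.5
```

Run:
```python
from h import *
go(.425,-.359,.15,-87.8);full(-87.8)
```

```text
t 17.7 pos [ 0.4238 -0.3538  0.1957] jaw -87.92 tilt 0.67 | turn x -0.12 shift tool [ 0.0456  0.0057 -0.0013] F [-0.9  0.9 -2.9] open 0.5 q [-0.91  0.17  1.69  0.    1.29  0.62]
rotvec deg [-0.12  0.31  0.59]
```

>>> carry_out(
  motion=[-0.1, 0.3, 0.6, 0.02, 0.005, -0.001, 1, 0, 0, 0, 0.03, 0, 0, 1, 0, 0, 0, 0.03, 0, 0, 1, 0, 0, 0, 0.02, 0, 0, 1, 0, 0, 0, 0, 0, 0, 1, 0, 0, 0, 0, 0, 0, 1],
)

```text
time_s: 18.3
eef_pos: [0.4243, -0.349, 0.0895]
eef_rot: [-0.013, -0.705, -0.018, 0.708]
wrist_force: [0.6, -0.3, -0.6]
opening: 0.5
```

Run:
```python
from h import *
np.set_printoptions(precision=3,suppress=True)
go(.425,-.359,.065,-87.8);full(-87.8)
a=ctrl.camera("scene")
for d in ctrl.landmark_of("scene","filter")[:5]: print("f",round(d["conf"],2),w("scene",d["point"]))
cv2.imwrite("pics/g5.png",cv2.resize(a[120:230,90:230],None,fx=4,fy=4,interpolation=cv2.INTER_CUBIC))
```

```text
t 18.3 pos [ 0.424 -0.349  0.089] jaw -87.48 tilt 0.48 | turn x 0.32 shift tool [ 0.024  0.01  -0.   ] F [ 0.6 -0.3 -0.6] open 0.5 q [-0.9   0.3   1.77  0.    1.07  0.62]
rotvec deg [0.32 0.23 0.42]
f 0.89 [ 0.423 -0.346  0.038]
f 0.2 [ 0.792 -0.023  0.002]
```

View pics/g5.png

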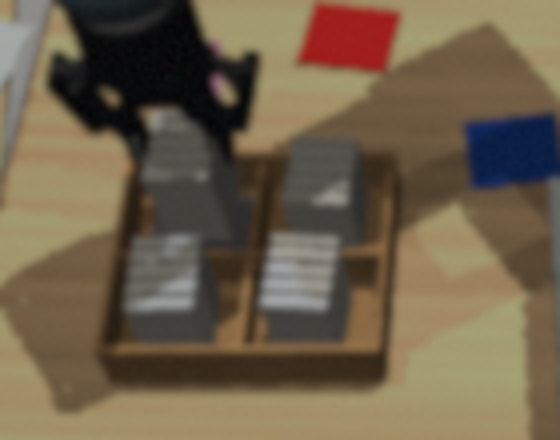

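Filter is inside the free compartment (185,190), slightly to the robot's left of centre; correct ~8 mm and lower.

>>> carry_out(
  motion=[0.3, 0.2, 0.4, 0.002, 0.008, 0, 1, 0, 0, 0, 0.008, 0, 0, 1, 0, 0, 0, 0.007, 0, 0, 1, 0, 0, 0, 0.003, 0, 0, 1, 0, 0, 0, 0, 0, 0, 1, 0, 0, 0, 0, 0, 0, 1],
)

```text
time_s: 19.0
eef_pos: [0.4267, -0.3606, 0.0722]
eef_rot: [0.016, 0.709, 0.011, -0.705]
wrist_force: [0.0, 0.6, -1.2]
opening: 0.502
```

Run:
```python
from h import *
go(.425,-.359,.063,-87.8);full(-87.8)
```

```text
t 19.0 pos [ 0.4267 -0.3606  0.0722] jaw -87.83 tilt 0.48 | turn x -0.03 shift tool [ 0.0092 -0.0017  0.0016] F [ 0.   0.6 -1.2] open 0.502 q [-0.91  0.34  1.77 -0.    1.03  0.62]
rotvec deg [-0.03 -0.26 -0.4 ]
```

>>> carry_out(
  motion=[0, -0.2, -0.4, 0.004, 0, 0, 1, 0, 0, 0, 0.004, 0, 0, 1, 0, 0, 0, 0, 0, 0, 1, 0, 0, 0, 0, 0, 0, 1],
)

```text
time_s: 19.4
eef_pos: [0.4268, -0.3606, 0.0635]
eef_rot: [0.013, 0.707, 0.014, -0.707]
wrist_force: [1.0, 0.0, -1.7]
opening: 0.499
```

>>> carry_out(
  motion=[0, 0, 0, 0.002, 0, 0, 1, 0, 0, 0, 0, 0, 0, 1, 0, 0, 0, 0, 0, 0, 1],
)

```text
time_s: 19.7
eef_pos: [0.4268, -0.3606, 0.0615]
eef_rot: [0.013, 0.707, 0.014, -0.707]
wrist_force: [0.3, 0.2, -0.4]
opening: 0.498
```

>>> carry_out(
  motion=[0, 0, 0, 0, 0, 0, -0.15, 0, 0, 0, 0, 0, 0, -0.3, 0, 0, 0, 0, 0, 0, -0.35, 0, 0, 0, 0, 0, 0, -0.35],
)

```text
time_s: 20.1
eef_pos: [0.4274, -0.3613, 0.0624]
eef_rot: [0.014, 0.708, 0.013, -0.706]
wrist_force: [-0.3, 0.1, 0.3]
opening: 0.678
```

>>> carry_out(
  motion=[0, 0, 0, -0.01, 0, 0, -0.35, 0, 0, 0, -0.02, 0, 0, -0.35, 0, 0, 0, -0.04, 0, 0, -0.35, 0, 0, 0, -0.045, 0, 0, -0.35, 0, 0, 0, -0.045, 0, 0, -0.35, 0, 0, 0, 0, 0, 0, -0.35],
)

```text
time_s: 20.7
eef_pos: [0.4265, -0.3605, 0.2307]
eef_rot: [0.013, 0.707, 0.014, -0.707]
wrist_force: [-0.7, -0.5, 0.9]
opening: 0.676
```

Run:
```python
from h import *
np.set_printoptions(precision=3,suppress=True)
go(.425,-.359,.2,-87.8)
a=ctrl.camera("scene");b=ctrl.camera("top")
for c in["top","scene"]:
  for t in("filter","smooth","offcut","vial","used0"): print(c,t,*[(round(d["conf"],2),w(c,d["point"])) for d in ctrl.landmark_of(c,t)[:4]])
cv2.imwrite("pics/g6.png",cv2.resize(a[90:280,90:450],None,fx=2.2,fy=2.2,interpolation=cv2.INTER_CUBIC))
```

```text
t 20.7 pos [ 0.426 -0.36   0.231] jaw -87.83 tilt 0.06 | turn x -0.03 shift tool [ 0.031 -0.002  0.002] F [-0.7 -0.5  0.9] open 0.676 q [-0.91  0.14  1.65  0.    1.35  0.62]
top filter (0.71, array([ 0.431, -0.362,  0.007]))
top smooth (0.69, array([ 0.558, -0.042,  0.045]))
top offcut (0.7, array([0.485, 0.317, 0.003]))
top vial (0.62, array([0.457, 0.004, 0.119]))
top used0 (0.9, array([ 0.505, -0.266,  0.007])) (0.84, array([ 0.421, -0.265,  0.002])) (0.84, array([ 0.511, -0.36 ,  0.002]))
scene filter (0.67, array([0.482, 0.324, 0.001])) (0.59, array([ 0.427, -0.357,  0.01 ])) (0.21, array([0.754, 0.214, 0.002]))
scene smooth (0.68, array([ 0.562, -0.043,  0.043]))
scene offcut (0.89, array([0.482, 0.326, 0.006])) (0.65, array([ 0.563, -0.04 ,  0.044]))
scene vial (0.66, array([0.465, 0.006, 0.122])) (0.55, array([ 0.556, -0.003,  0.002])) (0.3, array([ 0.677,  0.327, -0.   ]))
scene used0 (0.82, array([ 0.421, -0.255,  0.005])) (0.78, array([ 0.504, -0.261,  0.008])) (0.72, array([ 0.509, -0.354,  0.009])) (0.19, array([0.48 , 0.325, 0.001]))
```

View pics/g6.png

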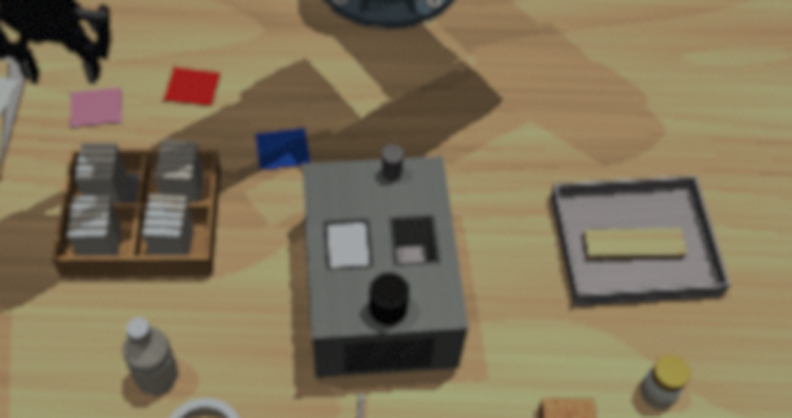

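The picture shows the filter upright in the pad compartment (98,172). The smooth cartridge is still down (347,245), the offcut is flat in the tray (635,243), and the vial and glue are standing. Nothing touches the robot, so I'm handing in.

```bash
python3 -c "
from h import *
print(ctrl.hand_in())"
```

```text
the job is handed in; nothing more can be done
None
```

The job is done and handed in at about 21 s of the 61 s allowed; the hand-in reports no verdict.

- **Offcut:** I lifted it off the deck and laid it flat in the scrap tray. The last look put it at (0.48, 0.32), on the tray floor.
- **Filter:** I pressed the pleated filter in the left bay about 6 mm down, which took about 12 N. It sprang up; I pulled it out and set it upright on the grey pad. It was released at the last measured height, about pad level. The last look put it at about (0.43, -0.36), roughly 5 mm from my pad estimate of (0.425, -0.359).
- **Everything else:** In the last picture the smooth cartridge is still down in its bay, near where it started. The vial measured about where it started. The used filters, glue and jar are standing, and the gripper is clear with almost no wrist force. The tape, driver and sander were mostly or partly outside that last picture, but the arm never went near them.

**Disagreements:** In the last look the scene camera's best "filter" match (0.67) was really the offcut. Its second match (0.59) and the top camera both agree with the picture. The scene camera also gave the offcut a weaker second match (0.65), which was really the smooth cartridge. No check failed.

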